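# Free the lamp mast, raise it to its second stop and hold it

### The arm

A 6-joint arm with a two-finger parallel gripper is mounted at the origin on the work surface. World frame = base frame: x ahead of the robot, y to its left, z up, the work surface at z = 0. Lengths are in m, angles in degrees, forces in N, time in s.
With the tool pointing down it reaches from about 0.325 to 0.775 m from the base axis. Payload 5.5 kg.
Tool frame: the origin (TCP) lies at the centre of the arm's flange, where the gripper is bolted on; the fingertips stand 182 mm ahead of it and the grasp point (between the pads) lies 163 mm ahead of it; z points along the fingers, y is the line along which they close (so a half turn about z gives the same grasp; the last joint's range is limited). The gripper opens to 88 mm and grips with 3 to 60 N. Pads are 20 mm wide; open, the fingers measure 115 mm over their backs; the gripper's body (75 mm by 178 mm) begins 61 mm behind the grasp point.
Start: joints at [67.225, 5.22, 70.514, -0, 104.267, -3.249], TCP at [0.201, 0.566, 0.405] pointing down, gripper open.
Joint ranges: [-164.24, 164.24], [-49.07, 125.15], [9.68, 141.18], [-86.29, 266.29], [3.28, 154.24], [-151.56, 151.56]. Speed limits (degrees/s): [147.25, 147.25, 172.46, 180, 180, 180].

### API

Orientations are given as [roll, pitch, yaw] about the fixed x, y, z axes, in that order (R = Rz(yaw) Ry(pitch) Rx(roll)).
In Python, from station import r gives the robot as it stands. The module is installed in compiled form; this text tells all that it offers. Calls block until the motion is done:
- r.reach(position, orientation): joint-space move of the TCP to a pose.
- r.servo_line(position, rotation=None, speed=0.15): straight line of the TCP; rotation=None keeps the orientation; speed is the mean speed in m/s.
- r.move_joints(angles): joint-space move.
- r.let_go() and r.grab(squeeze=None): open the fingers fully, or close them until they stop; squeeze is the grip in N (None keeps the last).
- r.wait(seconds).
- r.inverse_kinematics(position, orientation): joint angles nearest the present ones, or None.
- r.sense(): the state.
- r.snapshot(name): name is "scene" or "top" or "wrist"; returns a dict with "frame" (384x512x3 uint8, red, green, blue), "fx", "fy", "cx", "cy" (pixels), "R" (3x3) and "t" (3): a world point X has camera coordinates R X + t. Camera axes: x right, y down, z forward; pixel columns grow to the right and rows downward; lengths in m; the calibration is good to about 2 mm. A picture is of the moment at which its call begins. There is no depth.
A pose or a line that the arm cannot do raises r.IKError and nothing moves.
- r.hand_in(): hands the job in; it is judged then, once.
The state is a dict: "clock": time; "joints": joint angles; "joint_vel": joint speeds; "joint_torque": joint torques, N m; "tcp_pos": TCP position; "orientation": TCP orientation; "contact_force": force on the tool from outside, world axes, zero at the start; "torque": the same for the moment, N m; "opening": finger opening in m; "gripper_force": force on a finger pad.
Only numpy, scipy, OpenCV 4.12 (cv2) and the standard library are available. Lean on these libraries where they do the work, as an engineer would, in place of code of your own. Each camera call takes 0.05 s, during which the arm holds its last target. There are 200 camera calls.

### The job

The inspection lamp on the telescoping mast is needed high over the press die. Swing the orange cam lever all the way over to free the mast's column, then pinch the black head from above so that the red button in its side is squeezed in, and, keeping the button squeezed, pull the head up past the first stop to the second, topmost stop. Finish while still holding it up there with the button squeezed and the lever left open, and do not disturb the loose tooling on the bench.

Things in the scene. Friction and masses are not known exactly. Their poses are not given: they have to be found in the camera images.
- mast: the fixed lamp mast: dark steel base plate 170 x 130 x 12 mm (x from -60 to +110, y +-65), blue outer tube 34 mm thick, topped by an aluminium clamp collar (48 mm wide, z 92 to 124). Origin on the bench surface on the mast's vertical axis; z up; +x is the side on which the lamp sticks out, -x the lever's side, +y the red button's side. It stands anywhere, turned up to 0.7 rad about z
- head_grip (a point): centre of the black grip head on top of the column, on the mast's axis; 162.5 mm above the bench when down. The head is 30 mm (x) x 36 mm (y) x 45 mm tall, its top 22.5 mm above this point; axes as the mast's. The yellow lamp (32 x 90 x 34 mm) is carried on its +x side, from 38 to 70 mm off the axis, its top 11 mm above this point. Nothing stands above the head. The head carries the red button on its +y face
- head: the same grip head and lamp as a body (0.4 kg with column and button, varies by up to 40 percent); its origin is NOT on the head but on the mast's axis at bench height when the column is down, and rises with the column
- button_face (a point): middle of the outer face of the red squeeze button (20 mm wide, 26 mm tall) in the head's +y face, at the height of head_grip; 26 mm off the axis when free, 20 mm when fully in (the opposite bare face of the head is 18 mm off the axis, so the pinch is 44 mm wide free, 38 mm squeezed, along the mast's y)
- squeeze (a joint): how far the red button is pressed, m: 0 free to 0.006 fully in. Spring: 2 N to begin, about 6 N fully in; it springs out when let go. Pressed more than about 4 mm it draws an inner catch clear
- column (a joint): how far the column with head and lamp is pulled up, m: 0 down, 0.09 at the second stop, the solid top end. With the button out, an inner catch stops it within a millimetre or two of 0, and again at the first stop, 0.044 to 0.045; with the button squeezed it passes the first stop freely. It weighs 2.8 to 5.5 N, rubs with 1 N, and sinks back if let go (from the second stop to about 53 mm, where the catch lands on the first stop)
- camlever (a joint): swing of the orange cam lever, rad: 0 clamped (starts at 0 to 0.25), 1.571 fully open. Turns about a vertical pin, counter-clockwise from above as it opens, and stays where it is left (about 1.2 N at its peg). It blocks the column until some 1 rad open
- lever_pin (a point): the lever's pivot, 32 mm from the mast's axis towards the mast's -x, 107 mm above the bench
- lever_peg (a point): on the axis of the upright orange peg at the end of the lever, 85 mm from the pivot, 137 mm above the bench. The peg is 18 mm thick, its top 9 mm above this point; the lever's flat bar (14 mm wide) runs below it from z 101 to 113 mm. Seen from the pivot in the mast's frame, the peg lies at the angle 135 degrees plus the lever's swing (between -x and +y at first, between -x and -y when open)
- sleeve_a: loose steel tooling sleeve (stepped, 36 mm wide, 46 mm tall, 0.17 kg), upright; origin at the centre of its underside; stands on the mast's base plate under the lamp, to be left alone
- sleeve_b: loose steel tooling sleeve (stepped, 36 mm wide, 46 mm tall, 0.17 kg), upright; origin at the centre of its underside; stands on the mast's base plate under the lamp, to be left alone
- sleeve_c: loose steel tooling sleeve (stepped, 36 mm wide, 46 mm tall, 0.17 kg), upright; origin at the centre of its underside; on the bench, to be left alone
- bushing: loose steel ring 64 mm wide, 36 mm bore, 30 mm tall, on the bench; origin under its centre; to be left alone
- wrench: loose steel wrench 190 mm long lying on the bench along its own x; to be left alone
- oil: loose yellow oil bottle 60 mm wide, 150 mm tall, red cap; origin under its centre; to be left alone
- gauge: loose pressure gauge with an orange valve knob, 110 mm tall, dial 64 mm wide on a brass block; origin under its centre; to be left alone
Not all that is in view belongs to the job. What is shaped like the mast but green is not meant.

How it is judged:
By the outcome, as a careful person would: the job done as asked, in the order asked, and still so for the second after the job is handed in, while the arm keeps its last pose, push and grip.
It also fails if it takes over 48 s, if anything falls off the work surface, if the arm or the gripper's body presses on something with over 40 N, if the wrist force passes 120 N, or if a joint passes its speed limit or range.

## Working session

There is one attempt and no reset: what is moved stays moved. The work goes in short steps, each a Python script; the robot and the scene stay as the last script left them, time stands still between calls to the robot, and variables do not carry over. Pictures are saved under pics/ and viewed, at most 10 in all, crops included, and the job is handed in when it is done.

```bash
mkdir -p pics
python3 - <<'E'
from station import r
import cv2,numpy as np,pickle
d={}
for n in("scene","top","wrist"):
    s=r.snapshot(n);d[n]=s;cv2.imwrite(f"pics/{n}0.png",s["frame"][:,:,::-1])
    print(n,s["fx"],s["cx"],s["cy"],np.round(-np.array(s["R"]).T@s["t"],3))
pickle.dump(d,open("d0.pkl","wb"))
a=np.hstack([cv2.imread("pics/scene0.png"),cv2.imread("pics/top0.png")])
E
```

```text
scene 367.82043802615186 256.11927658698363 192.55108061479325 [0.85  0.707 0.661]
top 364.9884502215476 254.37905535656495 190.03348663568576 [3.510e-01 1.000e-03 1.256e+00]
wrist 299.826466779247 259.00347698608573 191.05116446334492 [0.127 0.593 0.384]
```

View pics/scene0.png

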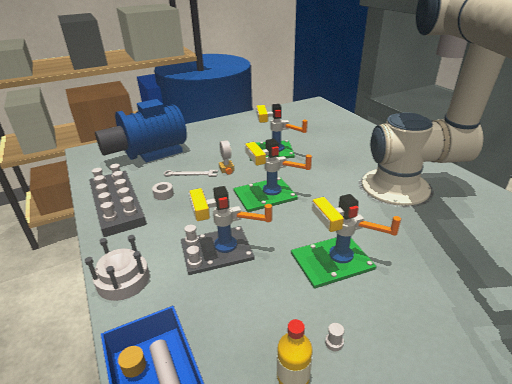

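View pics/top0.png

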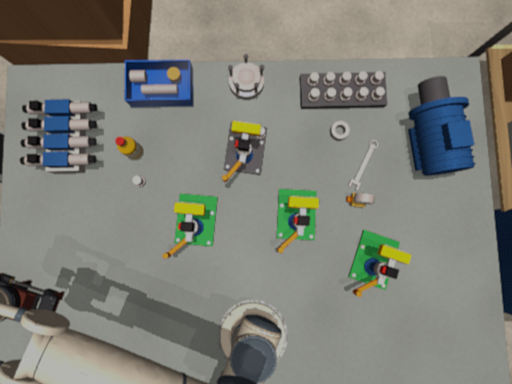

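Scene view: the dark-plate mast has its head at about (222,195), peg (268,211). In the top view its head is at about (243,145), lamp (248,128), peg (228,177). The other three masts are green. I'll zoom in on both.

Run:
```python
import cv2,numpy as np
a=cv2.imread("pics/scene0.png")[180:280,175:285];b=cv2.imread("pics/top0.png")[112:187,210:280]
A=cv2.resize(a,None,fx=4,fy=4,interpolation=2);B=cv2.resize(b,(int(70*5.3),400),interpolation=2)
cv2.imwrite("pics/crop.png",np.hstack([A[:400],B])); print(A.shape,B.shape)
```

```text
(400, 440, 3) (400, 371, 3)
```

View pics/crop.png

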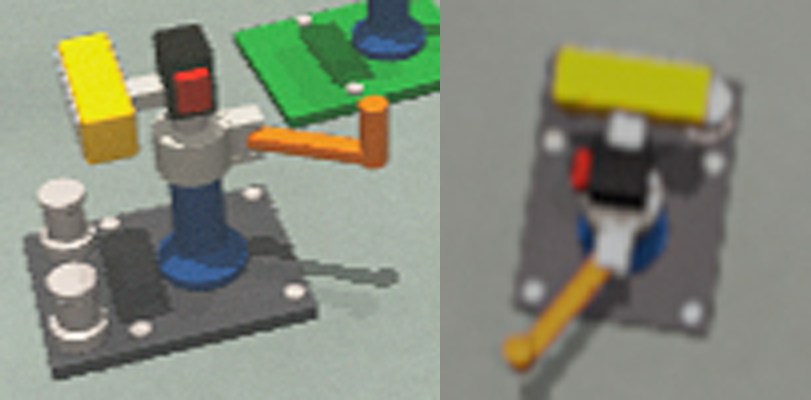

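```bash
cat > fit.py <<'E'
import numpy as np,pickle
from scipy.optimize import least_squares
def mast(p,yaw,q):
    c,s=np.cos(yaw),np.sin(yaw); return np.array([p[0]+c*q[0]-s*q[1],p[1]+s*q[0]+c*q[1],q[2]])
def peg(sw,z=.137): 
    a=np.radians(135)+sw; return np.array([-.032+.085*np.cos(a),.085*np.sin(a),z])
def proj(s,X):
    c=np.array(s["R"])@X+s["t"]; return np.array([s["fx"]*c[0]/c[2]+s["cx"],s["fy"]*c[1]/c[2]+s["cy"]])
E
python3 - <<'E'
from fit import *
d=pickle.load(open("d0.pkl","rb"))
S=[((110,65,12),53,362),((-60,65,12),317,308),((110,-65,12),25,237),((-60,-65,12),265,187),('p',375,101),((70,45,173.5),81,123),((38,45,173.5),136,119),((70,-45,173.5),57,43),((38,-45,173.5),103,34),((-15,18,185),214,66),((15,18,185),166,70),((0,26,162.5),193,91)]
T=[((-60,65,12),515,302),((-60,-65,12),708,335),((110,-65,12),742,82),((70,45,173.5),562,46),((70,-45,173.5),712,68),((38,-45,173.5),706,122),((38,45,173.5),555,98),('p',519,349)]
obs=[("scene",q,175+u/4-.4,180+v/4-.4) for q,u,v in S]+[("top",q,210+(u-440)/5.3-.4,112+v/5.333-.4) for q,u,v in T]
def f(x):
    o=[]
    for n,q,u,v in obs:
        Q=peg(x[3],.146) if q=='p' else np.array(q)/1000
        o+=list(proj(d[n],mast(x[:2],x[2],Q))-[u,v])
    return np.array(o)
# start: base at head's approx top pos
for y0 in(1.4,):
    s=least_squares(f,[.35,.35,y0,.1],loss='soft_l1');print(s.x,s.cost);print(np.round(f(s.x).reshape(-1,2),1).tolist())
np.save("m.npy",s.x)
E
```

```text
[ 0.60745665  0.01419968 -0.16796106  0.2535876 ] 12.361839665121606
[[-0.8, 1.6], [0.4, -0.5], [-0.8, -0.7], [-0.0, -0.9], [-0.1, 0.0], [-0.4, -0.2], [-0.1, -1.9], [-0.4, -1.0], [1.1, -1.1], [0.0, -3.4], [-0.6, -2.1], [0.5, 1.3], [-1.2, 1.0], [-0.3, 0.2], [0.1, 0.0], [-1.0, -0.5], [-0.0, -0.4], [-0.4, -0.4], [-1.3, -0.1], [-0.3, 0.5]]
```

The fit puts the mast at (0.607, 0.014) with yaw -9.6° and the lever at about 0.25 rad, with residuals around 1 px. I'll move above the peg and look from there.

```bash
cat >> fit.py <<'E'
m=np.load("m.npy")
def down(q,yawdeg,dz=0.):  # tcp pose with grasp point at mast-frame q (+dz)
    X=mast(m[:2],m[2],q); X[2]+=.163+dz; return X,[180,0,(yawdeg+180)%360-180]
E
python3 - <<'E'
from fit import *
from station import r
import cv2
psi=np.degrees(m[2]); print(r.sense()["orientation"],r.sense()["clock"])
for k in(0,180):
    for s in(m[3],.9,1.6):
        j=r.inverse_kinematics(*down(peg(s),psi+135+np.degrees(s)+k)); print(k,None if j is None else np.round(j))
    for z in(.1625,.2575): 
        j=r.inverse_kinematics(*down([0,0.001,z],psi+k));print(k,'head',None if j is None else np.round(j))
k=180
r.reach(*down(peg(m[3]),psi+135+np.degrees(m[3])+k,.09))
s=r.snapshot("wrist");cv2.imwrite("pics/w1.png",s["frame"][:,:,::-1]);pickle.dump(s,open("w1.pkl","wb"))
print(r.sense()["clock"],proj(s,mast(m[:2],m[2],peg(m[3],.146))),proj(s,mast(m[:2],m[2],np.array([0,0,.185]))))
E
```

```text
[-1.79915103e+02 -2.17196420e-03  1.60474266e+02] 0.15
0 [  4.  -7.  94.   0.  94. -45.]
0 [ -1. -11.  97.   0.  94. -88.]
0 [  -7.   -9.   95.    0.   94. -134.]
0 head [-2.  6. 77. -0. 96. 98.]
0 head [ -2.   7.  67.  -0. 106.  98.]
180 [  4.  -7.  94.  -0.  94. 135.]
180 [ -1. -11.  97.  -0.  94.  92.]
180 [-7. -9. 95. -0. 94. 46.]
180 head [ -2.   6.  77.   0.  96. -82.]
180 head [ -2.   7.  67.   0. 106. -82.]
2.2833 [260.06825677 203.57184964] [232.03825911  35.59213263]
```

View pics/w1.png

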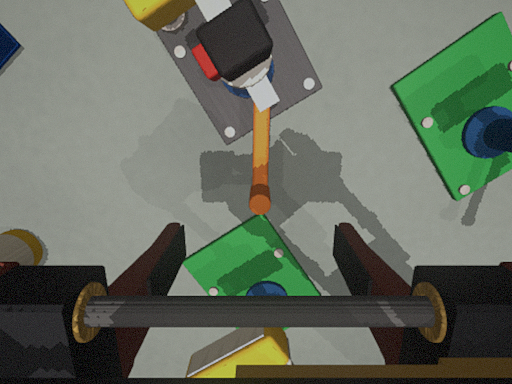

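The wrist view shows the peg top at (260,203), exactly as predicted (260,203.6), and the head near (232,38). Next I descend, pinch the peg and swing it.

Run:
```python
from fit import *
from station import r
psi=np.degrees(m[2])
P=lambda s,dz=0:down(peg(s),psi+315+np.degrees(s),dz)
r.servo_line(P(m[3])[0],None,.12)
r.grab(12); q=r.sense(); print(q["opening"],q["gripper_force"],np.round(q["contact_force"],1))
for s in np.linspace(m[3],1.58,8)[1:]:
    r.servo_line(*P(s),.1); q=r.sense(); print(round(s,2),np.round(q["contact_force"],1),round(q["opening"],4),q["clock"])
```

```text
0.017713685873605004 12.00006678700447 [-0.8 -0.2  0. ]
0.44 [-2.5  0.5  0.2] 0.0177 4.6
0.63 [-5.2  1.3  1.6] 0.0179 4.9417
0.82 [-7.   0.8  3. ] 0.0176 5.2833
1.01 [-7.7 -0.3  2.8] 0.0174 5.625
1.2 [-7.4 -1.9  3.2] 0.018 5.9667
1.39 [-6.1 -3.4  2.2] 0.0174 6.3083
1.58 [-6.5 -1.9  2.1] 0.0178 6.65
```

Run:
```python
from fit import *
from station import r
import cv2
psi=np.degrees(m[2])
P=lambda s,dz=0:down(peg(s),psi+315+np.degrees(s),dz)
for s in(1.61,1.64,1.67):
    r.servo_line(*P(s),.04); q=r.sense(); print(s,np.round(q["contact_force"],1),round(q["opening"],4),round(q["gripper_force"],1))
    if np.hypot(*q["contact_force"][:2])>16: break
r.let_go()
r.servo_line(P(s,.12)[0],None,.2)
r.reach(*down([-.02,.001,.1625],psi+180,.10))
s=r.snapshot("wrist");cv2.imwrite("pics/w2.png",s["frame"][:,:,::-1]);pickle.dump(s,open("w2.pkl","wb"))
M=lambda q:np.round(proj(s,mast(m[:2],m[2],np.array(q))),1).tolist()
print("peg",M(peg(1.571,.146)),M(peg(1.45,.146)),"headtop",[M([x,y,.185]) for x in(-.015,.015) for y in(-.018,.018)],"btn",M([0,.026,.1755]),r.sense()["clock"])
```

```text
1.61 [-12.1   4.8   4.6] 0.0173 12.0
1.64 [-18.2  10.6   7.9] 0.0179 12.0
peg [184.9, 110.4] [193.6, 101.9] headtop [[233.6, 213.4], [279.5, 213.5], [234.5, 248.0], [278.8, 248.0]] btn [288.0, 226.3] 10.9917
```

View pics/w2.png

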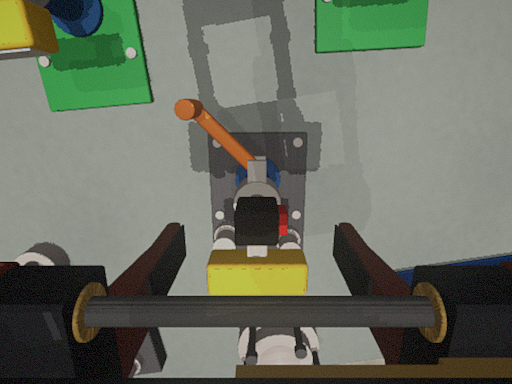

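The peg is at (185,109), which matches fully open (predicted 185,110), and the end-stop force was felt. The head top spans columns 235–279, as predicted, with the button at (284,220). Next I pinch the head and pull.

Run:
```python
from fit import *
from station import r
psi=np.degrees(m[2])
H=lambda z:down([0,.001,.1625],psi+180,z)
S=lambda t:(lambda q:print(t,np.round(q["contact_force"],1),"open",round(q["opening"],4),round(q["gripper_force"],1),"z",round(q["tcp_pos"][2],4),round(q["clock"],1)))(r.sense())
r.servo_line(H(.1)[0],None,.1); r.servo_line(H(0)[0],None,.1);S("down")
r.grab(35);r.wait(.3);S("grip")
for z in(.005,.02,.04,.05,.07,.084,.087):
    r.servo_line(H(z)[0],None,.05);S(z)
    if abs(r.sense()["contact_force"][2])>28: break
```

```text
down [-0.3  0.6 -0.2] open 0.0878 0.0 z 0.3266 12.5
grip [-3.  -9.6  0.7] open 0.0359 35.0 z 0.3255 13.7
0.005 [-1.3 -8.8 -2.7] open 0.0358 35.0 z 0.3299 13.9
0.02 [-1.6 -8.5 -3.1] open 0.036 35.0 z 0.3449 14.3
0.04 [-1.9 -8.1 -2. ] open 0.0359 35.0 z 0.3648 14.9
0.05 [-1.6 -9.9 -2.7] open 0.036 35.0 z 0.3749 15.2
0.07 [-2.  -9.4 -2.5] open 0.036 35.0 z 0.3948 15.8
0.084 [-2.2 -9.3 -2.5] open 0.0359 35.0 z 0.4089 16.2
0.087 [-2.4 -9.  -1.9] open 0.0361 35.0 z 0.4117 16.5
```

Run:
```python
from fit import *
from station import r
import cv2
psi=np.degrees(m[2])
H=lambda z:down([0,.001,.1625],psi+180,z)
S=lambda t:(lambda q:print(t,np.round(q["contact_force"],1),"open",round(q["opening"],4),round(q["gripper_force"],1),"z",round(q["tcp_pos"][2],4),round(q["clock"],1)))(r.sense())
for z in(.089,.090,.091,.092,.093,.094):
    r.servo_line(H(z)[0],None,.02);S(z)
    if abs(r.sense()["contact_force"][2])>9: break
s=r.snapshot("scene");f=s["frame"][:,:,::-1]
w=r.snapshot("wrist")["frame"][:,:,::-1]
M=lambda q:np.round(proj(s,mast(m[:2],m[2],np.array(q))),1).tolist()
print("lamp", [M([.07,.045,.1735+h]) for h in(0,.045,.09)],"peg",M(peg(1.571,.146)))
cv2.imwrite("pics/s3.png",np.hstack([cv2.resize(f[110:290,165:305],(400,514),interpolation=2),cv2.resize(w,(400,514))]))
```

```text
0.089 [-2.6 -8.1 -3.7] open 0.0361 35.0 z 0.4135 16.7
0.09 [-2.4 -9.3 -3.4] open 0.0363 35.0 z 0.4143 17.0
0.091 [-1.4 -9.  -3.3] open 0.036 35.0 z 0.4153 17.2
0.092 [-0.6 -9.8 -5.7] open 0.0362 35.0 z 0.4156 17.5
0.093 [-0.  -9.6 -9.2] open 0.0363 35.0 z 0.4156 17.7
lamp [[194.4, 210.2], [192.0, 193.5], [189.5, 175.8]] peg [250.8, 184.0]
```

View pics/s3.png

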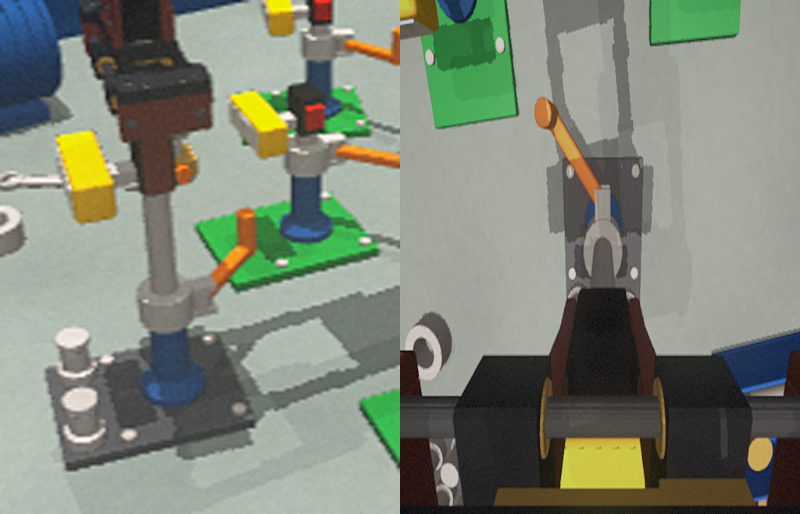

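The head is at the solid top stop: TCP z is stuck at 0.4156, which is 90 mm above the grip height, and the force is rising. The lamp corner at about (193,177) matches the 90 mm lift. The peg at (251,184) is fully open, and both sleeves are standing.

Run:
```python
from station import r
r.wait(.3); q=r.sense(); print(q["tcp_pos"][2],q["opening"],q["contact_force"]); print(r.hand_in())
```

```text
0.41562104618540674 0.036072056727939554 [-1.41630672 -9.08301681 -8.79279575]
the job is handed in; nothing more can be done
None
```

The job is handed in: the cam lever is fully open, and the head is held about 90 mm up at the second, topmost stop with the button squeezed at a 35 N grip; no loose tooling was touched that I could see, and the run took about 18 s of the 48 s allowed.

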